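# Start the crate-stop screw with the T-handled driver

## Task

Pick up the T-handled slotted driver and set it squarely, upright and fully down, over the flat tab head of the screw that still stands up from the wooden crate stop. Only then turn the screw with it, at least an eighth of a turn (45 degrees) clockwise seen from above. Leave the driver standing on the screw, and leave the round-handled nut driver standing where it is.

Things in the scene. Friction and masses are not known exactly. Their poses are not given: they have to be found in the camera images.
- driver: black T handle, loose, 0.35 kg, stands on its dark steel socket. Origin: centre of the underside; z up; x along crossbar and slot (half turn alike). Crossbar 84x18x22 mm, 76 to 98 mm up; 14 mm shaft. Socket 36x39 mm (44 mm disc on top), 36 mm high; slot open at both ends, 28 mm deep, 18 mm wide at the mouth, 10 mm wide from 10 mm up. Fully seated, its underside rests on the crate stop
- screw_seat (a point): standing steel screw near one end of the crate stop (fixed dark wood cleat 70x250x20 mm). Point on the screw's vertical axis at the cleat's top face, 20 mm above the table; turns with it. Flat upright tab head 32 mm wide along x, 6 mm thick along y, its top 24 mm above the point. The low hex-headed screw (18 mm wide, 10 mm high) 150 mm away on the cleat is already driven
- screw (a joint): the screw's turn in rad, 0 at the start, growing as it turns clockwise seen from above, up to 2.6; it turns stiffly (about 0.12 N m), stays where left and sinks too little to matter. It cannot turn backwards from 0. The driver has up to 0.2 rad of play on the tab before the screw follows, so turn the driver that much further
- nutdriver: bystander: nut driver with round black handle (32 mm) and round 34 mm steel socket, 100 mm tall, loose, upright; origin at the centre of its underside, z up. Also about: a flat can (84 mm wide, 40 mm high), a tall can (74 mm wide, 110 mm high), a marker pen
Not all that is in view belongs to the job. Of the things that look like the driver, the largest one is meant.

How it is judged:
By the outcome, as a careful person would: the job done as asked, in the order asked, and still so for the second after the job is handed in, with the robot touching nothing.
It also fails if it takes over 45 s, if anything falls off the work surface, if the arm or the gripper's body presses on something with over 40 N, if the wrist force passes 120 N, or if a joint passes its speed limit or range.

## Robot

A 6-joint arm with a two-finger parallel gripper is mounted at the origin on the work surface. World frame = base frame: x ahead of the robot, y to its left, z up, the work surface at z = 0. Lengths are in m, angles in degrees, forces in N, time in s.
With the tool pointing down it reaches from about 0.35 to 0.975 m from the base axis. Payload 4.9 kg.
Tool frame: the origin (TCP) lies at the very end of the fingers, on their centre line; the grasp point (between the pads) lies hold_point_z behind it (hold_point_z is the distance from the TCP to the grasp point, in m); z points along the fingers, y is the direction in which the jaws open and shut (so a half turn about z gives the same grasp; the last joint's range is limited). The gripper opens to 85 mm and grips with 20 to 120 N. Pads are 22 mm wide; open, the fingers measure 114 mm over their backs; the gripper's body (76 mm by 85 mm) begins 54 mm behind the grasp point. The pads swing forward as they close: fully open they stand 13 mm farther back than shut.
Start: joints at [-77.235, 3.019, 92.412, -0, 84.569, -6.818], TCP at [0.209, -0.589, 0.231] pointing down, gripper open.
Joint ranges: [-172.51, 172.51], [-57.92, 126.97], [3.15, 148.05], [-58.71, 238.71], [5.1, 150.11], [-179.66, 179.66]. Speed limits (degrees/s): [147.25, 147.25, 180, 180, 180, 180].

## Interface

Orientations are given as [roll, pitch, yaw] about the fixed x, y, z axes, in that order (R = Rz(yaw) Ry(pitch) Rx(roll)).
In Python, from cell import * gives the robot as it stands.
- The arm moves only by the shell command python3 -m inch 'ROWS' [FORCE]. ROWS is text: rows parted by semicolons, each of 5 numbers parted by spaces: the shift along the tool's x, y, z in m, then the turn about the tool's z in rad, then the opening, from 0 (shut) to 1 (fully open). In form: tx ty tz turn hand; .... A call has 1 to 20 rows; each row shifts and turns the commanded pose from where the row before left it, along the tool's axes as they then stand; what a row does not reach is not made up. A row lasts 1/12 s, in which the tool goes at most 41.7 mm and 7.16 degrees, less where a joint would pass 70% of its speed; a pose out of reach is approached as far as the arm can. A call is refused whole if a number of a shift passes 0.0417 or a number of a turn 0.125, either way. A call with a gripper value outside its range is refused whole. The fingers move at their own pace and stop on an object; FORCE is the grip in N (left out, the last holds). Time passes only in rows, so rows that do not move let the fingers close. It gives the time, the measured TCP pose, the force and the opening at its end, in the units of the state.
- state(): the state, without advancing time (a new reading comes with each control period).
- snapshot(name): name is "scene" or "top"; returns a dict with "frame" (384x512x3 uint8, red, green, blue), "z_map" (384x512 float32, m along the optical axis (not along the pixel's ray), 0 where there is no reading), "mtx" (3x3 intrinsics, pixels), "dist" ([k1, k2, p1, p2, k3] as OpenCV has them; the pictures are not rectified), "extrinsics" (4x4, takes a point from world to camera coordinates). Camera axes: x right, y down, z forward; pixel columns grow to the right and rows downward; lengths in m; the calibration is good to about 2 mm. A picture is of the moment at which its call begins.
- close_job(): hands the job in, once; it reports no verdict.
The state is a dict: "clock": time; "joint_positions": joint angles; "joint_vel": joint speeds; "joint_torque": joint torques, N m; "tool_pos": TCP position; "eef_rot": TCP orientation; "wrist_force": force on the tool from outside, world axes, zero at the start; "moment": the same for the moment, N m; "width": finger opening in m.
Only numpy, scipy, OpenCV 4.12 (cv2) and the standard library are available. Lean on these libraries where they do the work, as an engineer would, in place of code of your own. Each camera call takes 0.05 s, during which the arm holds its last target. There are 200 camera calls.

## Working session

There is one attempt and no reset: what is moved stays moved. The work goes in short steps, Python scripts to look and compute and a shell command to move; the robot and the scene stay as the last step left them, time stands still between calls to the robot, and variables do not carry over. Pictures are saved under pics/ and viewed, about 8 in all and at most 12, crops included, and the job is handed in when it is done.

```bash
mkdir -p pics; ls; python3 - <<'E'
from cell import *
import cv2,numpy as np
s=state();print(s)
for n in("top","scene"):
    d=snapshot(n);cv2.imwrite(f"pics/{n}0.png",cv2.resize(d["frame"][:,:,::-1],(800,600)))
    np.savez(f"{n}0.npz",**d);print(d["mtx"],d["dist"],d["extrinsics"])
E
```

```text
pics
{'clock': 0.0, 'joint_positions': array([-7.72345305e+01,  3.05743628e+00,  9.24935074e+01,  7.76658071e-04,
        8.45677019e+01, -6.81872561e+00]), 'joint_vel': array([ 0.04273938, -0.01087607, -0.04982209, -0.02181802, -0.08892416,
        0.02218985]), 'joint_torque': array([ 3.10932810e-03, -3.93679476e+01, -3.70170593e+01,  2.98567033e-05,
        6.94394927e-03,  8.05436144e-06]), 'tool_pos': array([ 0.2093536 , -0.58822738,  0.23004634]), 'eef_rot': array([-1.79882285e+02, -1.48541539e-02,  1.95841055e+01]), 'wrist_force': array([-0.10541631, -0.73325458,  0.02008599]), 'moment': array([-0.02777299,  0.03202816,  0.05077451]), 'width': 0.08546636414142415}
[[363.82246033   0.         251.94947943]
 [  0.         363.82246033 186.92959234]
 [  0.           0.           1.        ]] [-0.03595821  0.          0.          0.          0.        ] [[ 1.10769036e-02 -9.99937380e-01  1.59332197e-03  3.21911936e-02]
 [-9.91168793e-01 -1.11903128e-02 -1.32133265e-01  5.97970289e-01]
 [ 1.32142821e-01 -1.15623579e-04 -9.91230680e-01  6.57162463e-01]
 [ 0.00000000e+00  0.00000000e+00  0.00000000e+00  1.00000000e+00]]
[[471.05663261   0.         253.31129204]
 [  0.         471.05663261 186.00162809]
 [  0.           0.           1.        ]] [-0.12644599  0.          0.          0.          0.        ] [[-0.68173921  0.73157904  0.00487414  0.3772618 ]
 [ 0.497066    0.46807058 -0.73064035 -0.28276037]
 [-0.53680261 -0.49568341 -0.68274513  1.44695912]
 [ 0.          0.          0.          1.        ]]
```

View pics/top0.png

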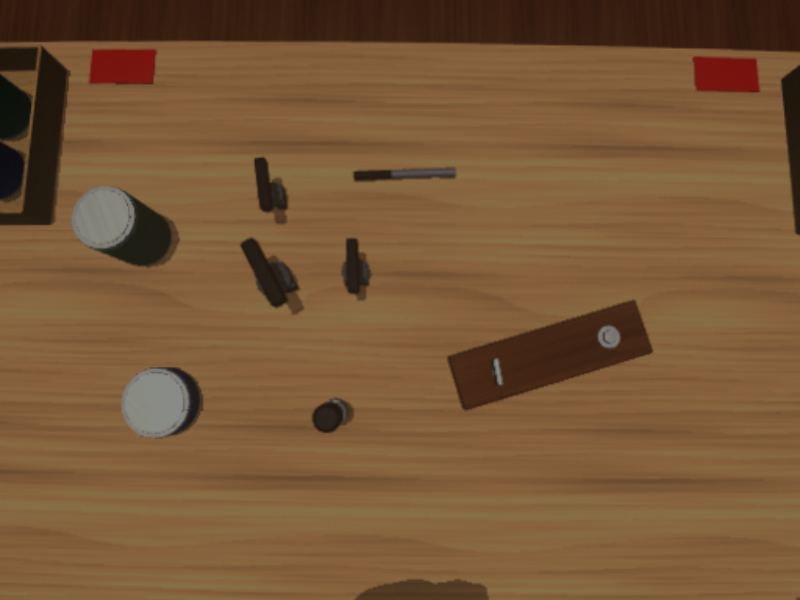

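View pics/scene0.png

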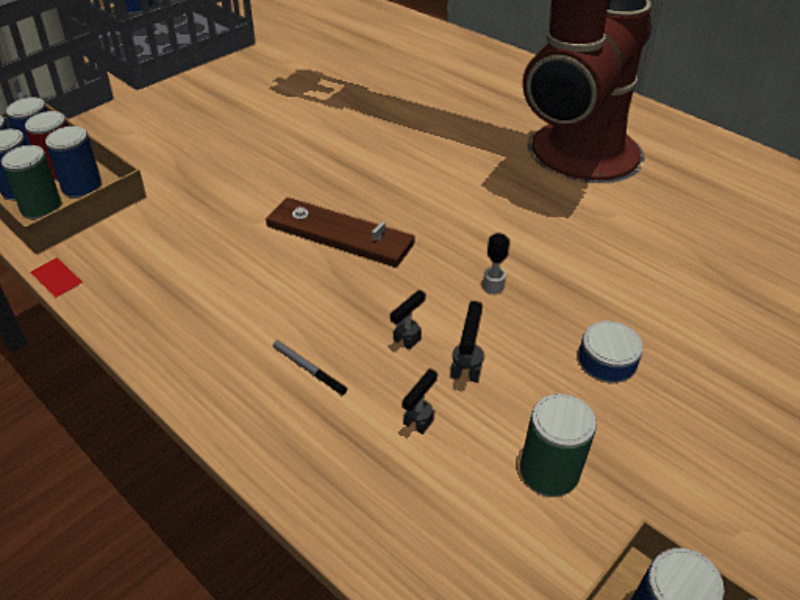

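Candidates in the top picture (800x600): T handles at (264,272), (353,265) and (264,185), plus the round nut driver at (328,415). The one at (264,272) looks largest. The standing tab is at (498,372) and the driven hex at (609,337). Next I'll measure all of these and crop in to check the choice.

```bash
cat > h.py <<'E'
import numpy as np,cv2
from cell import *
def cloud(d):
    z=d["z_map"];v,u=np.nonzero(z>0)
    p=cv2.undistortPoints(np.stack([u,v],1).astype(float)[:,None],d["mtx"],d["dist"])[:,0]
    c=np.c_[p,np.ones(len(p))]*z[v,u][:,None]
    E=d["extrinsics"];return (c-E[:3,3])@E[:3,:3],np.c_[u,v]
def proj(d,P):
    E=d["extrinsics"];return cv2.projectPoints(np.asarray(P,float).reshape(-1,3),cv2.Rodrigues(E[:3,:3])[0],E[:3,3],d["mtx"],d["dist"])[0][:,0]
def at(d,u,v,z): # pixel at known height
    p=cv2.undistortPoints(np.array([[[u,v]]],float),d["mtx"],d["dist"])[0,0]
    E=d["extrinsics"];r=E[:3,:3].T@np.r_[p,1];o=-E[:3,:3].T@E[:3,3];return o+r*(z-o[2])/r[2]
def rect(P):
    (c,s,a)=cv2.minAreaRect((P[:,:2]*1000).astype(np.float32))
    if s[0]<s[1]: s=s[::-1];a+=90
    return np.round(c,1),np.round(s,1),round((a+90)%180-90,1)
E
python3 - <<'E'
from h import *
for n in("top","scene"):
    d=dict(np.load(n+"0.npz"));P,_=cloud(d)
    print(n,"table z",np.median(P[(abs(P[:,0]-.6)<.3)&(abs(P[:,1])<.3),2]))
    t=dict(np.load("top0.npz"))
    for nm,(u,v),h,zr,r in[("A",(264,272),.098,(.085,.115),.065),("B",(353,265),.08,(.055,.12),.05),("C",(264,185),.08,(.055,.12),.05),("tab",(498,372),.044,(.032,.06),.03),("hex",(609,337),.03,(.026,.06),.03),("cleat",(550,355),.02,(.012,.026),.15),("nut",(328,415),.1,(.08,.12),.04)]:
        c=at(t,u*.64,v*.64,h);m=(np.hypot(*(P[:,:2]-c[:2]).T)<r)&(P[:,2]>zr[0])&(P[:,2]<zr[1])
        Q=P[m]
        if len(Q)>5: print(nm,c.round(3),len(Q),"zmax",np.percentile(Q[:,2],[50,95]).round(4),*rect(Q),(Q[:,:2].mean(0)*1000).round(1))
d=dict(np.load("top0.npz"));f=d["frame"][:,:,::-1]
a=cv2.resize(f[90:210,145:245],(400,480),interpolation=2);b=cv2.resize(f[190:270,285:352],(400,480),interpolation=2)
cv2.imwrite("pics/crop1.png",cv2.convertScaleAbs(np.hstack([a,b]),alpha=1.8))
E
```

```text
top table z 0.0005957650710650539
A [0.611 0.186 0.098] 489 zmax [0.0978 0.0998] [612.3 187.1] [81.9 18.6] 30.3 [611.7 186.3]
B [0.623 0.086 0.08 ] 273 zmax [0.0754 0.078 ] [625.7  89.3] [63.8 13.9] 3.1 [625.   88.8]
C [0.719 0.194 0.08 ] 290 zmax [0.0749 0.0774] [722.8 198. ] [64.8 14.1] 9.3 [721.5 196.7]
tab [ 0.502 -0.087  0.044] 73 zmax [0.0441 0.0468] [503.7 -85.8] [31.2  6.3] 10.7 [503.6 -85.1]
hex [ 0.546 -0.228  0.03 ] 60 zmax [0.0298 0.0315] [ 547.2 -229.7] [15.5 14.9] 0.3 [ 547.5 -229.5]
cleat [ 0.523 -0.157  0.02 ] 4443 zmax [0.0205 0.0227] [ 525.2 -157.5] [250.3  70.7] -73.0 [ 524.8 -155.6]
nut [0.454 0.109 0.1  ] 287 zmax [0.0996 0.1017] [451.6 110.3] [31.7 30.2] 49.7 [451.7 109.7]
scene table z -0.0009257263794890586
A [0.611 0.186 0.098] 296 zmax [0.097  0.0992] [613.3 189.9] [85.7 18. ] 29.3 [618.4 193.1]
B [0.623 0.086 0.08 ] 205 zmax [0.0725 0.0753] [626.   90.7] [66.2 15. ] 4.4 [628.9  92.3]
C [0.719 0.194 0.08 ] 259 zmax [0.0738 0.0768] [724.7 200.3] [66.4 14.8] 10.2 [727.9 202.4]
tab [ 0.502 -0.087  0.044] 47 zmax [0.0391 0.0432] [505.2 -83.7] [31.4  7.9] 6.4 [506.3 -83.3]
hex [ 0.546 -0.228  0.03 ] 20 zmax [0.0283 0.0303] [ 549.3 -228. ] [15.5 13.6] 30.1 [ 549.6 -227.8]
cleat [ 0.523 -0.157  0.02 ] 1627 zmax [0.0181 0.0208] [ 527.3 -156.2] [251.3  76.3] -72.8 [ 529.6 -150.8]
nut [0.454 0.109 0.1  ] 159 zmax [0.0947 0.0998] [453.9 114.9] [30.3 27.9] -32.9 [457.2 117.3]
```

View pics/crop1.png

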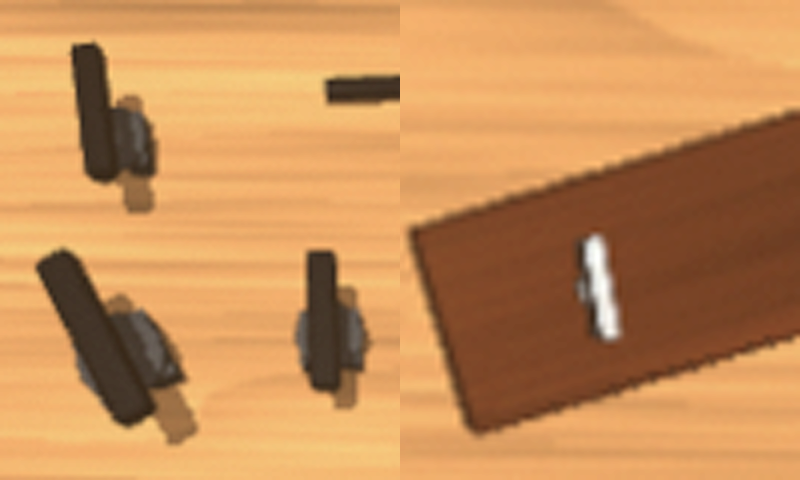

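Crop: the lower-left T is clearly the largest. Its bar measures 82x19 mm at 98 mm height, against 64 mm at 75 mm for the other two. The tab runs at about 10.7° yaw.

```bash
cat >> h.py <<'E'
def go(x,y,z,yaw):
    from scipy.spatial.transform import Rotation as R
    s=state();t=np.array([x,y,z])-s["tool_pos"];turn=np.deg2rad((s["eef_rot"][2]-yaw+180)%360-180)
    Rt=R.from_euler("xyz",[180,0,yaw],degrees=True)
    print("clock",s["clock"],"turn first",turn.round(4),"then shift",Rt.inv().apply(t).round(4))
E
python3 - <<'E'
from h import *
import cell
print("hpz",getattr(cell,"hold_point_z",None),[n for n in dir(cell) if n[0]!="_"])
go(.612,.188,.23,30)
E
```

```text
hpz 0.0187 ['PlanningError', 'close_job', 'hold_point_z', 'snapshot', 'state']
clock 0.1 turn first -0.1818 then shift [ 7.368e-01 -4.710e-01  2.000e-04]
```

```bash
python3 -m inch '0 0 0 -0.0909 1; 0.01 -0.006 0 -0.0909 0.5; 0.0335 -0.0214 0 0 0.5; 0.0335 -0.0214 0 0 0.5; 0.0335 -0.0214 0 0 0.5; 0.0335 -0.0214 0 0 0.5; 0.0335 -0.0214 0 0 0.5; 0.0335 -0.0214 0 0 0.5; 0.0335 -0.0214 0 0 0.5; 0.0335 -0.0214 0 0 0.5; 0.0335 -0.0214 0 0 0.5; 0.0335 -0.0214 0 0 0.5; 0.0335 -0.0214 0 0 0.5; 0.0335 -0.0214 0 0 0.5; 0.0335 -0.0214 0 0 0.5; 0.0335 -0.0214 0 0 0.5; 0.0335 -0.0214 0 0 0.5; 0.0335 -0.0214 0 0 0.5; 0.0335 -0.0214 0 0 0.5; 0.0335 -0.0214 0 0 0.5' 60 && python3 -c "
from h import *
go(.612,.188,.15,30)"
```

```text
clock: 1.77
tool_pos: [0.5459, 0.058, 0.2308]
eef_rot: [-180.0, 0.0, 30.0]
wrist_force: [-0.4, 0.2, 0.8]
width: 0.043
clock 1.7667 turn first 0.0004 then shift [ 0.1223 -0.0795  0.0808]
```

```bash
python3 -m inch '0.033 -0.021 0 0 0.5; 0.033 -0.021 0 0 0.5; 0.028 -0.018 0.015 0 0.5; 0.02 -0.014 0.03 0 0.5; 0 0 0.03 0 0.5; 0 0 0 0 0.5; 0 0 0 0 0.5; 0 0 0 0 0.5' && python3 - <<'E'
from h import *
d=snapshot("top");P,_=cloud(d)
m=(np.hypot(P[:,0]-.612,P[:,1]-.187)<.06)&(P[:,2]>.085)&(P[:,2]<.105);print(m.sum(),rect(P[m]) if m.sum()>5 else 0)
go(.612,.188,.072,30)
e=snapshot("scene");v=lambda f:cv2.resize(f[:,:,::-1],None,fx=1,fy=1)
a=cv2.resize(d["frame"][90:240,130:290,::-1],(400,375));b=cv2.resize(e["frame"][120:270,230:390,::-1],(400,375))
cv2.imwrite("pics/pre.png",cv2.convertScaleAbs(np.hstack([a,b]),alpha=1.6))
E
```

```text
clock: 2.43
tool_pos: [0.6078, 0.1765, 0.1575]
eef_rot: [180.0, -0.1, 30.0]
wrist_force: [0.0, 0.0, 0.6]
width: 0.0428
182 (array([600.5, 172.1]), array([51.8, 17. ]), 7.7)
clock 2.4833 turn first -0.001 then shift [ 0.0088 -0.0082  0.0867]
```

View pics/pre.png

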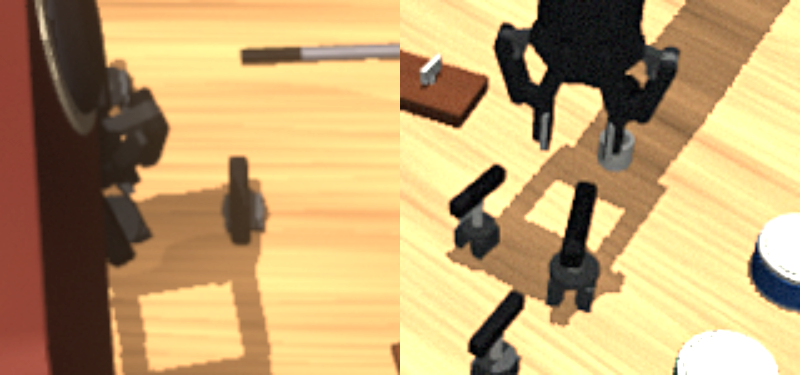

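The close view shows the fingers straddling the big T, with the jaws across the bar. Descending and gripping.

```bash
python3 -m inch '0.0088 -0.0082 0 0 0.5; 0 0 0.02 0 0.5; 0 0 0.025 0 0.5; 0 0 0.025 0 0.5; 0 0 0.02 0 0.5; 0 0 0 0 0.5; 0 0 0 0 0.5; 0 0 0 0 0.5' && python3 -c "
from h import *
go(.612,.188,.068,30)"
```

```text
clock: 3.2
tool_pos: [0.6125, 0.1889, 0.0687]
eef_rot: [179.9, -0.2, 30.0]
wrist_force: [-0.3, -0.6, 1.0]
width: 0.0425
clock 3.2 turn first -0.0001 then shift [-0.0009  0.0006  0.0007]
```

```bash
python3 -m inch '0 0 0 0 0; 0 0 0 0 0; 0 0 0 0 0; 0 0 0 0 0; 0 0 0 0 0; 0 0 0 0 0; 0 0 0 0 0; 0 0 0 0 0; 0 0 0 0 0' 80 && python3 -m inch '0 0 -0.02 0 0; 0 0 -0.025 0 0; 0 0 -0.025 0 0; 0 0 -0.025 0 0; 0 0 0 0 0; 0 0 0 0 0' && python3 - <<'E'
from h import *
go(.5037,-.0855,.16,10.7)
E
```

```text
clock: 3.95
tool_pos: [0.6127, 0.1889, 0.069]
eef_rot: [179.9, -0.2, 30.0]
wrist_force: [-0.1, 0.4, 6.2]
width: 0.0169
clock: 4.45
tool_pos: [0.6116, 0.1886, 0.1623]
eef_rot: [179.9, -0.1, 30.0]
wrist_force: [0.2, 0.3, -3.6]
width: 0.0171
clock 4.45 turn first 0.3369 then shift [-0.1569  0.2493  0.0023]
```

```bash
python3 -m inch '0 0 -0.02 0.0842 0; 0 0 0 0.0842 0; 0 0 0 0.0842 0; 0 0 0 0.0843 0; -0.0196 0.0312 0 0 0; -0.0196 0.0312 0 0 0; -0.0196 0.0312 0 0 0; -0.0196 0.0312 0 0 0; -0.0196 0.0312 0 0 0; -0.0196 0.0312 0 0 0; -0.0196 0.0312 0 0 0; -0.0196 0.0312 0 0 0; 0 0 0 0 0; 0 0 0 0 0; 0 0 0 0 0; 0 0 0 0 0' && python3 - <<'E'
from h import *
go(.5037,-.0855,.13,10.7)
for n in("top","scene"):
    d=snapshot(n);np.savez(n+"1.npz",**d)
    P=proj(d,[[.504,-.085,.10]])[0].astype(int);print(n,P)
    f=d["frame"][:,:,::-1];x0=np.clip(P[0]-60,0,392);y0=np.clip(P[1]-60,0,264)
    c=cv2.resize(f[y0:y0+120,x0:x0+120],(400,400),interpolation=2)
    o=np.hstack([o,c]) if n=="scene" else c
cv2.imwrite("pics/over.png",cv2.convertScaleAbs(o,alpha=1.8))
E
```

```text
clock: 5.78
tool_pos: [0.5028, -0.0848, 0.1798]
eef_rot: [-179.9, 0.1, 10.8]
wrist_force: [0.7, -0.7, -3.4]
width: 0.0169
clock 5.7833 turn first 0.0011 then shift [0.0008 0.0009 0.0498]
top [323 237]
scene [241 126]
```

View pics/over.png

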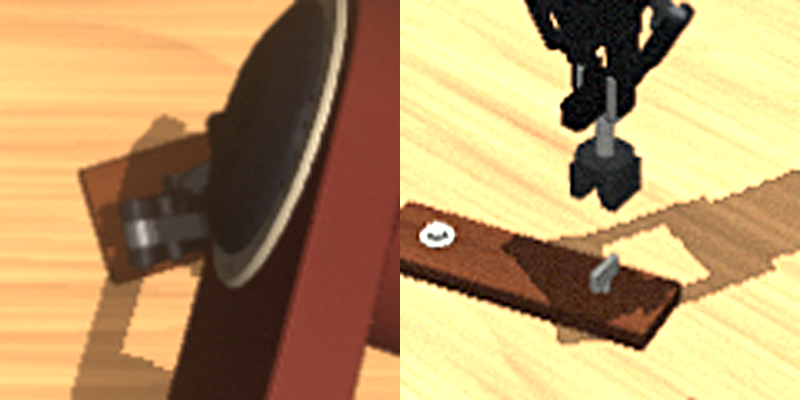

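The picture shows the driver hanging straight above the tab with its slot facing along it. Shift +1.5 mm along tool x (both cameras averaged), lower to just above the tab and look again.

```bash
python3 -m inch '0.0015 0 0.02 0 0; 0 0 0.02 0 0; 0 0 0.015 0 0; 0 0 0.006 0 0; 0 0 0 0 0; 0 0 0 0 0; 0 0 0 0 0; 0 0 0 0 0' && python3 - <<'E'
from h import *
go(.5044,-.0845,.089,10.7)
d=snapshot("scene");np.savez("scene2.npz",**d)
s=state();t=s["tool_pos"];dz=t[2]-.069
P,uv=cloud(d)
Q=P[(np.hypot(P[:,0]-t[0],P[:,1]-t[1])<.04)];
Q=Q[(Q[:,2]>dz+.002)&(Q[:,2]<dz+.034)];print("socket",rect(Q),Q[:,2].min(),len(Q))
f=d["frame"][:,:,::-1];x0,y0=190,95
k=6;c=cv2.resize(f[y0:y0+95,x0:x0+125],None,fx=k,fy=k,interpolation=2);c=cv2.convertScaleAbs(c,alpha=1.8)
a=np.deg2rad(10.7);ex=np.array([np.cos(a),np.sin(a),0]);ey=np.array([-ex[1],ex[0],0])
def poly(o,hx,hy,z,col):
    p=[o+np.array([0,0,z])+sx*hx*ex+sy*hy*ey for sx,sy in((1,1),(1,-1),(-1,-1),(-1,1))]
    q=((proj(d,p)-[x0,y0]+.5)*k-.5).astype(np.int32);cv2.polylines(c,[q],True,col,1)
poly(np.array([.5044,-.0847,0]),.016,.003,.044,(0,0,255))
o=np.array([t[0],t[1],dz]);poly(o,.018,.0195,0,(0,255,0));poly(o,.042,.009,.098,(0,255,0))
cv2.imwrite("pics/near.png",c)
E
```

```text
clock: 6.55
tool_pos: [0.5057, -0.0858, 0.1219]
eef_rot: [179.9, -0.1, 10.7]
wrist_force: [0.2, 0.0, -3.2]
width: 0.0169
clock 6.55 turn first 0.0003 then shift [-0.0011 -0.0015  0.0329]
socket (array([507.8, -84.2]), array([44.1, 43.8]), 8.3) 0.0548133792133444 233
```

View pics/near.png

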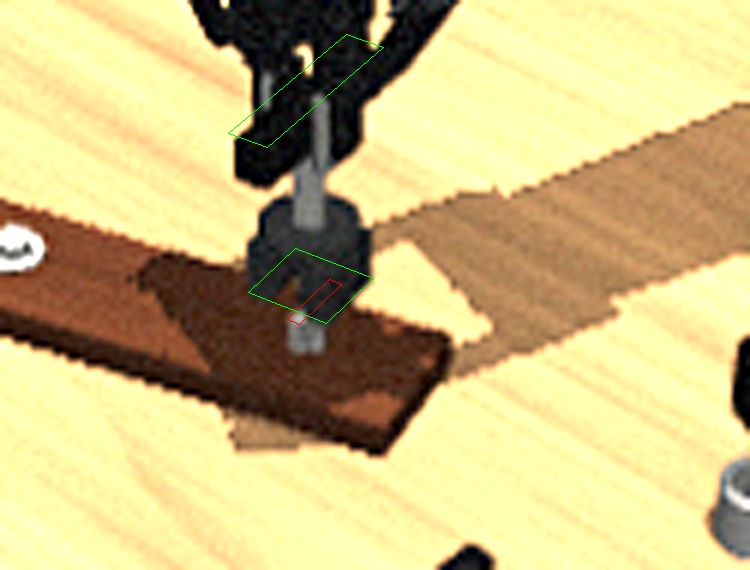

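Picture: socket outline (about (310,285)) and tab (about (305,325)) line up within about 2 mm. That is inside the mouth, so I'll lower in small steps and watch the force.

```bash
python3 -m inch '0 0 0.006 0 0; 0 0 0.006 0 0; 0 0 0.005 0 0; 0 0 0 0 0; 0 0 0 0 0' && python3 -m inch '0 0 0.003 0 0; 0 0 0.003 0 0; 0 0 0 0 0; 0 0 0 0 0; 0 0 0 0 0' && python3 -c "
from h import *
s=state();print(s['wrist_force'],s['moment'],s['joint_positions'])
go(.5044,-.0845,.089,10.7)"
```

```text
clock: 7.02
tool_pos: [0.504, -0.0854, 0.1023]
eef_rot: [-179.9, 0.1, 10.7]
wrist_force: [0.1, -1.2, -3.4]
width: 0.0167
clock: 7.43
tool_pos: [0.5047, -0.0856, 0.0974]
eef_rot: [180.0, -0.0, 10.7]
wrist_force: [-0.3, 0.8, -3.0]
width: 0.0165
[-0.29038236  0.76346786 -3.03187209] [ 0.01271081  0.01537587 -0.02298732] [-1.79592222e+01 -5.50211826e+00  1.14136527e+02 -4.17675389e-04
  7.13604566e+01  6.13421255e+01]
clock 7.4333 turn first -0.0 then shift [-0.0001 -0.0011  0.0084]
```

No contact force with the tab about 6 mm past the funnel, so it has entered the slot freely. Lowering the rest gently.

```bash
python3 -m inch '0 0 0.003 0 0; 0 0 0.003 0 0; 0 0 0 0 0; 0 0 0 0 0; 0 0 0 0 0' && python3 -m inch '0 0 0.002 0 0; 0 0 0.001 0 0; 0 0 0 0 0; 0 0 0 0 0; 0 0 0 0 0'
```

```text
clock: 7.85
tool_pos: [0.5046, -0.0856, 0.0912]
eef_rot: [-180.0, 0.0, 10.7]
wrist_force: [0.8, 0.6, -4.0]
width: 0.0172
clock: 8.27
tool_pos: [0.505, -0.0857, 0.089]
eef_rot: [180.0, -0.0, 10.7]
wrist_force: [-2.2, 0.8, 2.5]
width: 0.0168
```

```bash
python3 -m inch '0 0 0.001 0 0; 0 0 0 0 0; 0 0 0 0 0; 0 0 0 0 0' && python3 - <<'E'
from h import *
s=state();print(s["wrist_force"],s["moment"])
d=snapshot("scene");f=d["frame"][:,:,::-1]
cv2.imwrite("pics/seat.png",cv2.convertScaleAbs(cv2.resize(f[95:190,190:315],None,fx=6,fy=6,interpolation=2),alpha=1.8))
E
```

```text
clock: 8.6
tool_pos: [0.5052, -0.0857, 0.089]
eef_rot: [180.0, -0.0, 10.7]
wrist_force: [-4.8, 1.8, 7.4]
width: 0.0167
[-4.80188234  1.84218961  7.39576139] [ 0.28452835  0.74055753 -0.03288384]
```

View pics/seat.png

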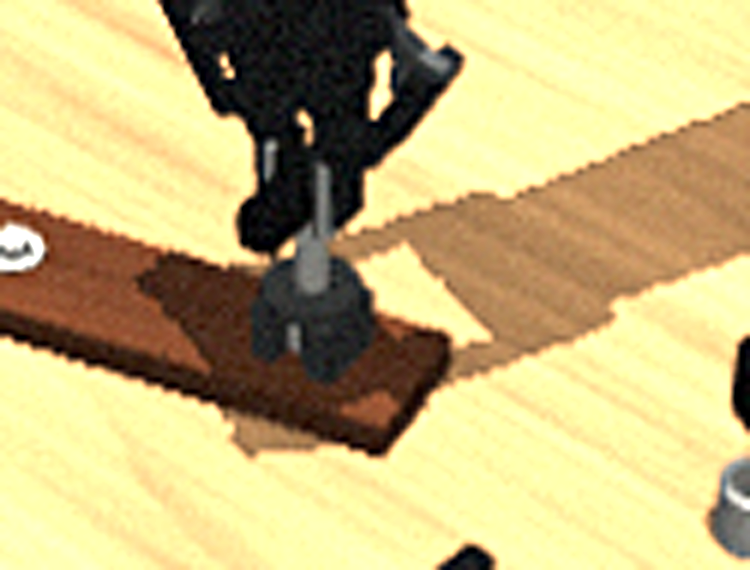

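Picture: the socket rests flat on the cleat with the tab visible inside the slot at (293,335). Pushing further raises the force without sinking, so it is seated. I'll ease off 1 mm and turn clockwise.

```bash
python3 -m inch '0 0 -0.001 0.06 0; 0 0 0 0.08 0; 0 0 0 0.08 0; 0 0 0 0.08 0; 0 0 0 0.08 0; 0 0 0 0.08 0; 0 0 0 0.08 0; 0 0 0 0.08 0; 0 0 0 0 0; 0 0 0 0 0' 100 && python3 -c "
from h import *
s=state();print(s['wrist_force'],s['moment'])"
```

```text
clock: 9.48
tool_pos: [0.5054, -0.0875, 0.0891]
eef_rot: [179.8, -0.2, -24.8]
wrist_force: [-0.0, -4.7, 1.7]
width: 0.0166
[-0.03209895 -4.73154878  1.66933671] [-1.10542346  0.13795952  0.07121906]
```

```bash
python3 -m inch '0 0 0 0.08 0; 0 0 0 0.08 0; 0 0 0 0.08 0; 0 0 0 0.08 0; 0 0 0 0.08 0; 0 0 0 0.08 0; 0 0 0 0.08 0; 0 0 0 0.08 0; 0 0 0 0.04 0; 0 0 0 0 0; 0 0 0 0 0' && python3 - <<'E'
from h import *
s=state();print(s['wrist_force'],s['moment'])
d=snapshot("scene");f=d["frame"][:,:,::-1]
cv2.imwrite("pics/turned.png",cv2.convertScaleAbs(cv2.resize(f[95:190,190:315],None,fx=6,fy=6,interpolation=2),alpha=1.8))
E
```

```text
clock: 10.4
tool_pos: [0.5038, -0.0875, 0.0891]
eef_rot: [179.7, -0.2, -63.8]
wrist_force: [-6.6, -4.1, 5.0]
width: 0.0165
[-6.62629943 -4.13215819  5.02779887] [-1.06966973  1.35371913  0.04744694]
```

View pics/turned.png

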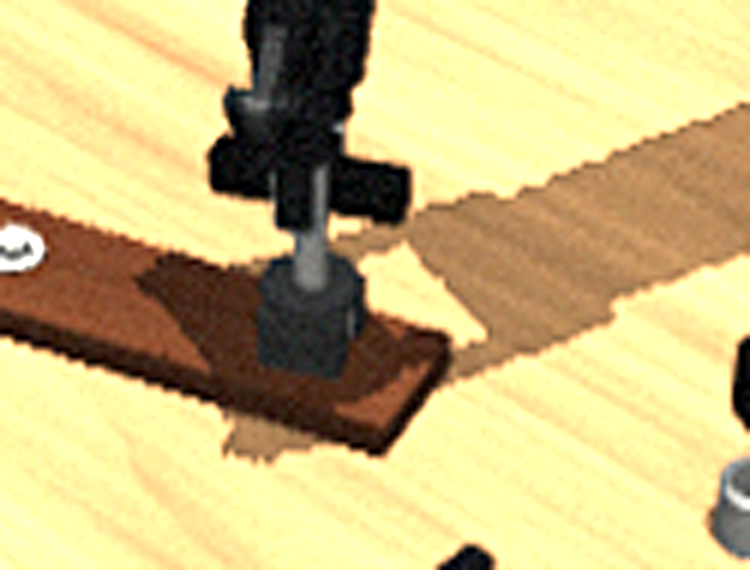

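The crossbar has turned 74.5° (63° or more at the screw) and the socket still sits flat on the cleat. Releasing and backing straight up.

```bash
python3 -m inch '0 0 0 0 0.15; 0 0 0 0 0.25; 0 0 0 0 0.35; 0 0 0 0 0.5; 0 0 0 0 0.5; 0 0 0 0 0.5; 0 0 0 0 0.5' && python3 -m inch '0 0 -0.01 0 0.5; 0 0 -0.02 0 0.5; 0 0 -0.03 0 0.5; 0 0 -0.03 0 0.5; 0 0 -0.03 0 0.5; 0 0 -0.03 0 0.5; 0 0 0 0 0.5' && python3 -c "
from h import *
go(.30,-.40,.24,-63.8)"
```

```text
clock: 11.03
tool_pos: [0.5047, -0.0855, 0.0883]
eef_rot: [-180.0, 0.0, -63.8]
wrist_force: [-0.4, 0.6, -0.4]
width: 0.0426
clock: 11.62
tool_pos: [0.508, -0.0866, 0.2472]
eef_rot: [-179.4, -0.5, -63.8]
wrist_force: [-0.3, -0.5, 1.8]
width: 0.0424
clock 11.6167 turn first 0.0004 then shift [0.1894 0.325  0.0072]
```

```bash
python3 -m inch '0.019 0.0325 0 0 0.5; 0.019 0.0325 0 0 0.5; 0.019 0.0325 0 0 0.5; 0.019 0.0325 0 0 0.5; 0.019 0.0325 0 0 0.5; 0.019 0.0325 0 0 0.5; 0.019 0.0325 0 0 0.5; 0.019 0.0325 0 0 0.5; 0.019 0.0325 0 0 0.5; 0.019 0.0325 0 0 0.5; 0 0 0 0 0.5; 0 0 0 0 0.5; 0 0 0 0 0.5' && python3 - <<'E'
from h import *
o=[]
for n,x0,y0 in(("top",270,170),("scene",190,95)):
    d=snapshot(n);P,_=cloud(d)
    for nm,c,zr in(("bar",(.504,-.085),(.105,.135)),("disc",(.504,-.085),(.05,.062)),("nut",(.453,.112),(.085,.12))):
        Q=P[(np.hypot(P[:,0]-c[0],P[:,1]-c[1])<.06)&(P[:,2]>zr[0])&(P[:,2]<zr[1])]
        if len(Q)>5: print(n,nm,rect(Q),"z",np.percentile(Q[:,2],[5,50,95]).round(4))
    o.append(cv2.resize(d["frame"][y0:y0+110,x0:x0+110,::-1],(400,400),interpolation=2))
cv2.imwrite("pics/end.png",cv2.convertScaleAbs(np.hstack(o),alpha=1.8))
E
```

```text
clock: 12.7
tool_pos: [0.2971, -0.3992, 0.2384]
eef_rot: [-180.0, 0.0, -63.8]
wrist_force: [0.5, 0.3, -0.3]
width: 0.0429
top bar (array([503.8, -86.4]), array([83.2, 18.3]), -64.3) z [0.1138 0.118  0.1199]
top disc (array([505.2, -88. ]), array([43.4, 39.7]), 42.8) z [0.0531 0.0562 0.0581]
top nut (array([451. , 110.8]), array([30.8, 30.6]), 89.6) z [0.0949 0.0997 0.1019]
scene bar (array([505.4, -85.1]), array([83.2, 24.6]), -61.5) z [0.106  0.1143 0.1178]
scene disc (array([506.2, -84.5]), array([42.9, 42.1]), 19.6) z [0.0512 0.0543 0.0574]
scene nut (array([453.6, 115.5]), array([31.5, 27.3]), -38.1) z [0.0861 0.096  0.0994]
```

View pics/end.png

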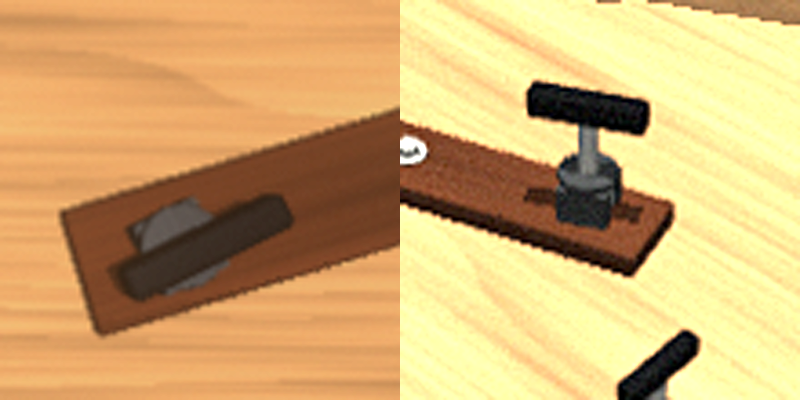

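The final picture shows the driver upright on the cleat. Its bar top is at 118 mm, as expected when fully seated, and it is centred on the screw. The nut driver hasn't moved.

```bash
python3 -c "
from cell import *
print(close_job())"
```

```text
the job is handed in; nothing more can be done
None
```

I set the large T-handled driver over the tab head and lowered it until it bottomed on the cleat. I then turned it 74.5° clockwise, let go and moved the arm clear. The job was handed in at about 13 s, and the highest wrist force I read was under 10 N.

**Screw turn:** allowing for up to 11.5° of play, the screw should have turned at least 63°. I worked this out from the driver's rotation, because the tab is hidden inside the socket.

**Driver position:** it stands upright, free of the gripper. The bar top is at 0.118 m in the top camera, which is the fully seated height. It is at yaw -64.3° and within about 1 mm of where the tab was measured before pick-up.

**Nut driver:** it is still standing, with readings within about 1 mm of the first ones from the same camera.

**Disagreements:** the two cameras differ by 1–2 mm on the driver and up to about 5 mm on the nut driver. The scene camera's bar height and yaw (-61.5°) also differ slightly because it mostly sees the bar's side. No checks failed.

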